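# Load a coil carrier under the curing lamp

### The arm

A 6-joint arm with a two-finger parallel gripper is mounted at the origin on the work surface. World frame = base frame: x ahead of the robot, y to its left, z up, the work surface at z = 0. Lengths are in m, angles in rad, forces in N, time in s.
With the tool pointing down it reaches from about 0.25 to 0.725 m from the base axis. Payload 4 kg.
Tool frame: the origin (TCP) lies midway between the tips of the shut fingers; the grasp point (between the pads) lies 19 mm behind it; z points along the fingers, y is the direction in which the jaws open and shut (so a half turn about z gives the same grasp; the last joint's range is limited). The gripper opens to 85 mm and grips with 20 to 120 N. Pads are 22 mm wide; open, the fingers measure 114 mm over their backs; the gripper's body (76 mm by 85 mm) begins 54 mm behind the grasp point. The pads swing forward as they close: fully open they stand 13 mm farther back than shut.
Start: joints at [1.19, 0.241, 0.005, 1.335, 0, 1.571], TCP at [0.186, 0.464, 0.231] pointing down, gripper open.
Joint ranges: [-2.72, 2.72], [-1.05, 1.87], [-1.09, 1.28], [-1.99, 2.15], [-1.42, 1.44], [-3.14, 3.14]. Speed limits (rad/s): [2.79, 2.79, 3.14, 3.14, 3.14, 3.14].

### API

Orientations are given as a unit quaternion [w, x, y, z].
In Python, from workcell import observe, eyes, job gives the robot as it stands.
- The arm moves only by the tool send_rows, never from a script. Its argument "moves" is a list of rows, each a list of 5 numbers: the gripper command: -1 is shut, 1 is fully open, values between are in proportion, then the shift along the tool's x, y, z in cm, then the turn about the tool's z in degrees. A call has 1 to 12 rows; each row is the pose to reach, as a shift and turn from the pose commanded when the call began, along the tool's axes at that moment; what a row does not reach only later rows make up. A row lasts 1/10 s, in which the tool goes at most 50 mm and 8.59 degrees, less where a joint would pass 70% of its speed; a pose out of reach is approached as far as the arm can. A call with a gripper value outside its range is refused whole. The fingers move at their own pace and stop on an object; the grip force is fixed at half the most. Time passes only in rows, so rows that repeat a pose let the fingers close. It gives the time, the measured TCP pose, the force and the opening at its end, in the units of the state.
- observe(): the state, without advancing time (a new reading comes with each control period).
- eyes.capture(name): name is "side" or "top"; returns a dict with "frame" (480x640x3 uint8, red, green, blue), "z_map" (480x640 float32, m along the optical axis (not along the pixel's ray), 0 where there is no reading), "fx", "fy", "cx", "cy" (pixels), "k1" (the pictures are not rectified: a ray, as slopes to the right and down, at radius r is drawn at 1 + k1 r^2 times it, then the intrinsics apply), "extrinsics" (4x4, takes a point from camera to world coordinates). Camera axes: x right, y down, z forward; pixel columns grow to the right and rows downward; lengths in m; the calibration is good to about 2 mm. A picture is of the moment at which its call begins.
- job.hand_in(): hands the job in, once; it reports no verdict.
The state is a dict: "time_s": time; "qpos": joint angles; "dq": joint speeds; "joint_efforts": joint torques, N m; "ee_pos": TCP position; "orientation": TCP orientation; "force": force on the tool from outside, world axes, zero at the start; "wrist_torque": the same for the moment, N m; "grip_width": opening from 0.0 (shut) to 1.0 (fully open).
Only numpy, scipy, OpenCV 4.12 (cv2) and the standard library are available. Lean on these libraries where they do the work, as an engineer would, in place of code of your own. Each camera call takes 0.05 s, during which the arm holds its last target.

### The job

Turn the curing lamp's dimmer knob fully anticlockwise to its off stop. Then take the blue carrier with the copper coil, set it upright into the mouth of the lamp station's guide lane, coil end first, and slide it under the lamp head until it is fully home against the red back stop; let go and withdraw. Keep the coil out from under the lamp until it is off, keep the carrier upright, do not strike the station hard, and leave the grey empty carrier, spool, steel tray and bottle where they stand.

Things in the scene. Friction and masses are not known exactly. Their poses are not given: they have to be found in the camera images.
- carrier: Work carrier to load (loose, 0.25 to 0.42 kg): blue plate 110 (x) x 70 (y) x 12 thick, origin at the centre of its underside, z up. A black-flanged copper coil, 54 diameter, top at z = 46, stands at x = +18: the coil end (+x). Starts flat on the table left or right of the station, its x within 0.5 rad of straight ahead.
- handle (a point): The carrier's upright orange handle tab, at carrier x = -40, 47 above its underside; axes as the carrier's. The tab is 24 long in x, 12 thick in y, and stands from the plate top (z = 12) to z = 64. Pinch it across y; the tool may be tilted about y.
- station: Curing-lamp station, fixed, turned up to 0.3 rad: base plate 300 (x) x 180 (y) x 12 thick, origin at the centre of its underside, x along the lane away from the robot, z up. Two dark rails, 12 high, leave a lane 75 wide from x = -110 to the red back stop (face at x = +95, top z = 42); from -110 out to -150 they flare to about 92 wide.
- lamp_edge (a point): Middle of the lower front edge of the white lamp head, at station x = 0, z = 90; axes as the station's. The head (156 wide, 70 tall) overhangs the lane from here to x = 150, on two posts (radius 12) at x = 62, y = +-70. With the carrier home the tab is centred right below this edge: an upright gripper fouls the head; lean it 35 to 50 deg back to the mouth.
- home (a point): In the lane under the lamp, on the lane floor (12 above the table), at station x = +40, y = 0: the carrier's origin is here when it is fully home against the stop, its x along the station's x.
- mouth (a point): In the lane before the lamp, on the lane floor, at station x = -90, y = 0: with its origin here the carrier lies in the lane with the coil still clear of the lamp head (130 short of home); a good place to set it down.
- dimmer (a joint): Lamp dimmer knob's angle, rad: 0 = off, the fully anticlockwise stop (seen from above), growing clockwise to 4.5. Starts between 0.6 and 1.9. Light friction; stays where it is left.
- dimmer_grip (a point): On the knob's upright axis, 92 above the table, at the height to grip. Its frame turns with the knob: a black grip bar 48 long (its x) and 14 thick (its y), top 7 above this point, the knob's disc 23 below it; a white mark on the bar's -x half. Pinch across y. The x axis's heading is the box's yaw minus the dimmer's angle.
- dimmer_box: Grey dimmer box, fixed to the table, 120 (x) x 100 (y) x 55 high, origin at the centre of its underside; the knob stands in the middle of its top. Left or right of the station.
- empty_carrier: Bystander, loose: grey carrier like the blue one but with only a steel stub (24 diameter, to z = 34) in place of the coil; same orange handle (top at 64). Origin at the centre of its underside.
- spool: Bystander, loose: standing copper wire spool, 90 diameter, 90 high, origin at the centre of its underside.
- parts_tray: Bystander, loose: open steel tray 75 x 75, 45 high, origin at the centre of its underside.
- bottle: Bystander, loose: amber bottle, 56 diameter, 100 high, origin at the centre of its underside.

How it is judged:
By the outcome, as a careful person would: the job done as asked, in the order asked, and still so for the second after the job is handed in, with the robot touching nothing.
It also fails if it takes over 72 s, if anything falls off the work surface, if the arm or the gripper's body presses on something with over 40 N, if the wrist force passes 120 N, or if a joint passes its speed limit or range.

## Working session

There is one attempt and no reset: what is moved stays moved. The work goes in short steps, Python scripts to look and compute and a tool call to move; the robot and the scene stay as the last step left them, time stands still between calls to the robot, and variables do not carry over. Pictures are saved under pics/ and viewed, and the job is handed in when it is done.

Besides the shell and the picture viewer there is one more tool, called after ">>>" as name([rows], argument=value, ...), one row to a line, values as JSON. send_rows: Moves the arm, as the interface text tells. Its arguments: {"type":"object","properties":{"moves":{"type":"array","items":{"type":"array","items":{"type":"number"}}}},"required":["moves"]}

```bash
mkdir -p pics; ls
python3 - <<'E'
from workcell import observe, eyes, job
import cv2,numpy as np,pickle
s=observe(); print(s)
for n in ["side","top"]:
    d=eyes.capture(n); cv2.imwrite(f"pics/{n}0.png",d["frame"][:,:,::-1]); pickle.dump(d,open(f"{n}0.pkl","wb"))
    print(n,{k:d[k] for k in ["fx","fy","cx","cy","k1"]}); print(np.round(d["extrinsics"],4))
E
```

```text
pics
{'time_s': 0.0, 'qpos': array([1.18999372e+00, 2.41428736e-01, 3.70329985e-03, 1.33518142e+00,
       1.54249984e-05, 1.57077512e+00]), 'dq': array([ 0.00118951,  0.00083139, -0.00097414,  0.00249244,  0.00065056,
       -0.00209334]), 'joint_efforts': array([ 5.88949897e-04, -3.72319543e+01,  2.52409565e+01,  1.70497724e-02,
       -1.06959551e-04, -2.96640067e-06]), 'ee_pos': array([0.18559238, 0.46359524, 0.23039709]), 'orientation': array([-2.07295677e-04,  1.89242449e-01,  9.81929825e-01, -1.03473056e-03]), 'force': array([ 0.44760712, -0.23125811, -0.94177914]), 'wrist_torque': array([ 0.00388968, -0.02927334, -0.01135064]), 'grip_width': 0.9993043588105478}
side {'fx': 529.9648038182737, 'fy': 529.9648038182737, 'cx': 327.76313552113606, 'cy': 232.46908563867723, 'k1': -0.05621111201099974}
[[ 0.7283 -0.3527  0.5876 -0.1629]
 [-0.6852 -0.3927  0.6135 -0.7614]
 [ 0.0144 -0.8493 -0.5277  0.7135]
 [ 0.      0.      0.      1.    ]]
top {'fx': 452.77028378762043, 'fy': 452.77028378762043, 'cx': 314.6381457992703, 'cy': 239.08834773603473, 'k1': -0.1168290006757023}
[[ 0.0064 -0.9826  0.1857  0.3388]
 [-0.9999 -0.0034  0.0164 -0.0124]
 [-0.0155 -0.1858 -0.9825  1.0701]
 [ 0.      0.      0.      1.    ]]
```

View pics/top0.png

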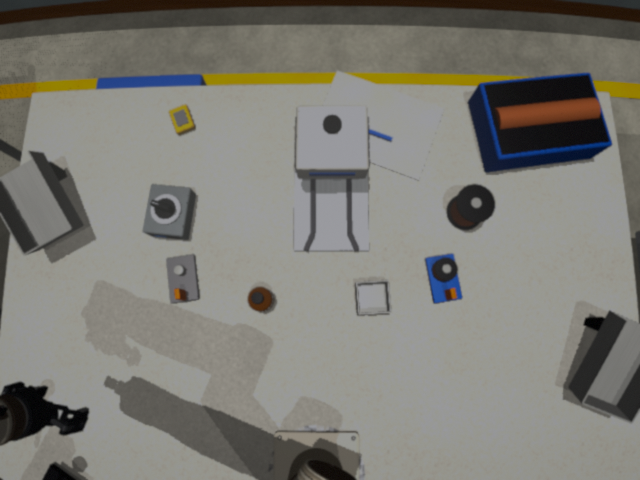

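View pics/side0.png

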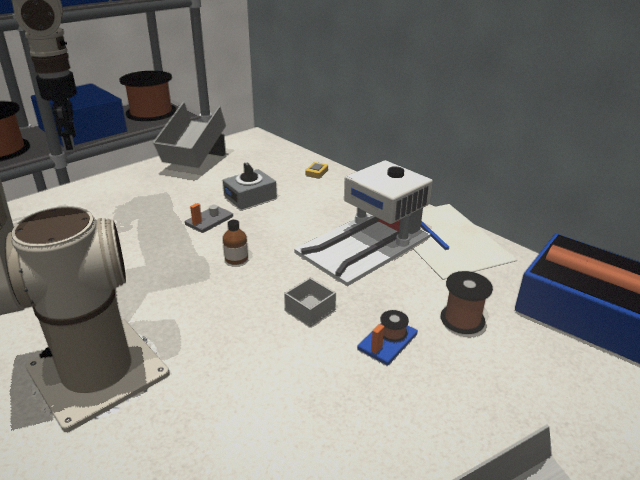

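```bash
cat > h.py <<'E'
import numpy as np,cv2,pickle
def cloud(d):
    K=np.array([[d["fx"],0,d["cx"]],[0,d["fy"],d["cy"]],[0,0,1]]);D=np.array([d["k1"],0,0,0,0])
    v,u=np.mgrid[0:480,0:640]
    n=cv2.undistortPoints(np.stack([u.ravel(),v.ravel()],1).astype(np.float64)[:,None],K,D)[:,0].reshape(480,640,2)
    z=d["z_map"].astype(float)
    P=np.stack([n[...,0]*z,n[...,1]*z,z],-1)
    E=d["extrinsics"]
    W=P@E[:3,:3].T+E[:3,3]
    W[z<=0]=np.nan
    return W,n
def project(d,X):
    K=np.array([[d["fx"],0,d["cx"]],[0,d["fy"],d["cy"]],[0,0,1]]);D=np.array([d["k1"],0,0,0,0])
    T=np.linalg.inv(d["extrinsics"]);
    return cv2.projectPoints(np.asarray(X,float).reshape(-1,1,3),cv2.Rodrigues(T[:3,:3])[0],T[:3,3],K,D)[0][:,0]
def ray(d,uv,z):
    K=np.array([[d["fx"],0,d["cx"]],[0,d["fy"],d["cy"]],[0,0,1]]);D=np.array([d["k1"],0,0,0,0])
    n=cv2.undistortPoints(np.array(uv,float).reshape(-1,1,2),K,D)[:,0]
    r=np.c_[n,np.ones(len(n))]@d["extrinsics"][:3,:3].T; o=d["extrinsics"][:3,3]
    return o+r*((z-o[2])/r[:,2])[:,None]
E
python3 - <<'E'
from h import *
d=pickle.load(open("top0.pkl","rb"));W,n=cloud(d);f=d["frame"]
hsv=cv2.cvtColor(f,cv2.COLOR_RGB2HSV)
def rect(m,name):
    p=W[m];p=p[~np.isnan(p[:,0])]
    if len(p)<5: print(name,len(p));return
    r=cv2.minAreaRect((p[:,:2]*1000).astype(np.float32)); print(name,len(p),np.round(r[0],1),np.round(r[1],1),round(r[2],1),'z',np.round(np.percentile(p[:,2],[2,50,98])*1000,1))
def box(u0,v0,u1,v1):
    m=np.zeros((480,640),bool);m[v0:v1,u0:u1]=True;return m
Z=W[...,2]
H,S,V=[hsv[...,i] for i in range(3)]
b=box(415,240,475,312)
rect(b&(H>100)&(H<130)&(S>120),"blue")
rect(b&(H<15)&(S>150)&(Z>.05),"orange hi")
rect(b&(Z>.04)&(V<90),"coil")
rect(box(360,270,395,320)&(Z>.01),"tray")
b=box(155,245,210,312)
rect(b&(H<15)&(S>150)&(Z>.05),"ecarr orange");rect(b&(Z>.006)&(Z<.02),"ecarr plate")
b=box(135,175,205,245)
rect(b&(Z>.045)&(Z<.065),"dbox");rect(b&(Z>.06)&(Z<.08),"disc");rect(b&(Z>.085),"bar")
b=box(280,95,380,260)
rect(b&(Z>.005)&(Z<.017),"base");rect(b&(Z>.14),"lamp");rect(b&(Z>.018)&(Z<.03),"rails")
rect(box(230,270,285,325)&(Z>.01),"bottle");rect(box(440,175,505,235)&(Z>.08),"spool")
print("floor",np.nanmedian(Z[330:380,380:520]))
c=np.vstack([cv2.resize(f[170:320,u:u+100],None,fx=4,fy=4,interpolation=cv2.INTER_CUBIC)[:, :] for u in []]) if 0 else None
a=cv2.resize(f[175:255,130:215],None,fx=4.5,fy=4.5,interpolation=cv2.INTER_CUBIC)
bb=cv2.resize(f[240:320,415:500],None,fx=4.5,fy=4.5,interpolation=cv2.INTER_CUBIC)
cv2.imwrite("pics/zoom0.png",np.hstack([a,bb])[:,:,::-1])
E
```

```text
blue 704 [ 447.  -298.8] [107.   68.8] 8.9 z [ 7.1 11.5 45.1]
orange hi 21 [ 407.1 -304.1] [17.8 11.1] 9.0 z [50.7 59.6 64.2]
coil 367 [ 446.9 -305.1] [91.1 52.7] 25.7 z [41.2 45.1 55.1]
tray 263 [ 401.4 -131.2] [75.8 71.3] 3.9 z [11.9 42.3 47.3]
ecarr orange 23 [403.5 313.8] [21.1 11.8] 7.8 z [50.  56.6 64.9]
ecarr plate 1119 [440.4 324. ] [117.8  77.6] 7.3 z [ 7.  11.  15.3]
dbox 1682 [601.5 355.8] [101.5 122.7] 84.1 z [48.8 54.8 63.1]
disc 421 [601.1 354.1] [71.6 70.6] 36.4 z [60.1 65.1 74.9]
bar 147 [601.4 354.7] [48.4 14.9] 72.2 z [ 85.7  97.2 100.9]
base 4787 [714.2 -33.3] [409.1 251.7] 0.3 z [ 6.  11.  15.3]
lamp 4896 [734.5 -32.9] [163.1 150. ] 89.9 z [147.2 159.3 172.1]
rails 749 [597.  -28.1] [176.6 136.6] 0.5 z [18.8 22.8 26.8]
bottle 550 [395.1 126.9] [55.5 54.9] 1.2 z [ 25.2  69.7 101.1]
spool 1183 [ 609.1 -358.9] [89.5 88.5] 82.4 z [86.  89.4 93.1]
floor -0.0009663619740387652
```

View pics/zoom0.png

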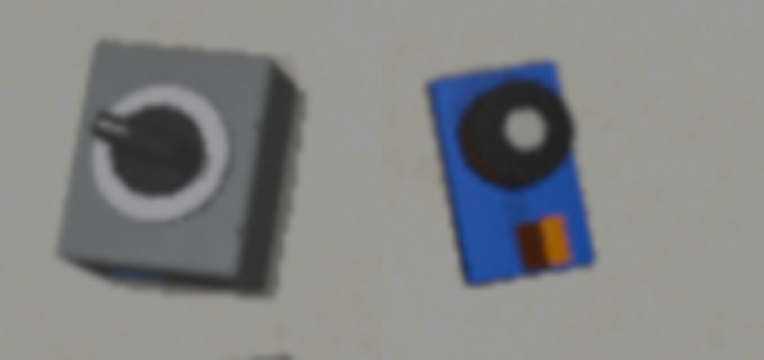

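```bash
cat >> h.py <<'E'
def boxpts(x0,x1,y0,y1,z0,z1):
    P=[(x,y,z) for z in(z0,z1) for x,y in((x0,y0),(x1,y0),(x1,y1),(x0,y1))]
    e=[(0,1),(1,2),(2,3),(3,0),(4,5),(5,6),(6,7),(7,4),(0,4),(1,5),(2,6),(3,7)]
    return np.array(P)/1000.,e
def T(x,y,yawdeg,P,z=0):
    a=np.radians(yawdeg);R=np.array([[np.cos(a),-np.sin(a),0],[np.sin(a),np.cos(a),0],[0,0,1]])
    return P@R.T+np.array([x,y,z])/1000.
def draw(d,items,sc,crop,path):
    u0,v0,u1,v1=crop
    im=cv2.resize(d["frame"][v0:v1,u0:u1,::-1],None,fx=sc,fy=sc,interpolation=cv2.INTER_CUBIC)
    im=cv2.convertScaleAbs(im,alpha=1.3,beta=10)
    for (P,e),col in items:
        q=(project(d,P)-[u0-.5,v0-.5])*sc
        for a,b in e: cv2.line(im,tuple(int(t) for t in np.round(q[a])),tuple(int(t) for t in np.round(q[b])),col,1,cv2.LINE_AA)
    cv2.imwrite(path,im)
def station(x,y,a):
    L=[]
    for b in [(-150,150,-90,90,0,12),(0,150,-78,78,90,160),(-110,95,-37.5,37.5,12,24)]:
        P,e=boxpts(*b);L.append(((T(x,y,a,P),e),(0,0,255)))
    return L
def carrier(x,y,a,z=0,col=(0,255,255)):
    L=[]
    for b in [(-55,55,-35,35,0,12),(-52,-28,-6,6,12,64)]:
        P,e=boxpts(*b);L.append(((T(x,y,a,P,z),e),col))
    t=np.linspace(0,2*np.pi,25)[:-1];P=np.c_[18+27*np.cos(t),27*np.sin(t),46+0*t]/1000
    L.append(((T(x,y,a,P,z),[(i,(i+1)%24) for i in range(24)]),col))
    return L
def dimmer(x,y,a,k):
    P,e=boxpts(-60,60,-50,50,0,55);L=[((T(x,y,a,P),e),(0,0,255))]
    P,e=boxpts(-24,24,-7,7,69,99);L.append(((T(x,y,a-k,P),e),(0,255,0)))
    return L
E
python3 - <<'E'
from h import *
d=pickle.load(open("top0.pkl","rb"));s=pickle.load(open("side0.pkl","rb"))
it=station(659.5,-33,0)
draw(d,it,4,(270,90,400,270),"pics/o1.png")
draw(s,it,4,(290,150,450,290),"pics/o2.png")
it=dimmer(601.3,355.3,-5.9,101.9)+carrier(447,-299,8.9)
draw(d,it,5,(130,175,215,255),"pics/a.png");draw(d,it,5,(415,240,475,320),"pics/b.png")
draw(s,it,5,(210,150,290,230),"pics/c.png");draw(s,it,5,(350,290,425,370),"pics/dd.png")
I=[cv2.imread(f"pics/{k}.png") for k in ("a","b","c","dd")]
cv2.imwrite("pics/o3.png",np.hstack([cv2.resize(I[0],(425,400)),cv2.resize(I[1],(300,400))]))
cv2.imwrite("pics/o4.png",np.hstack([I[2],I[3]]))
E
```

```text
(no output)
```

View pics/o1.png

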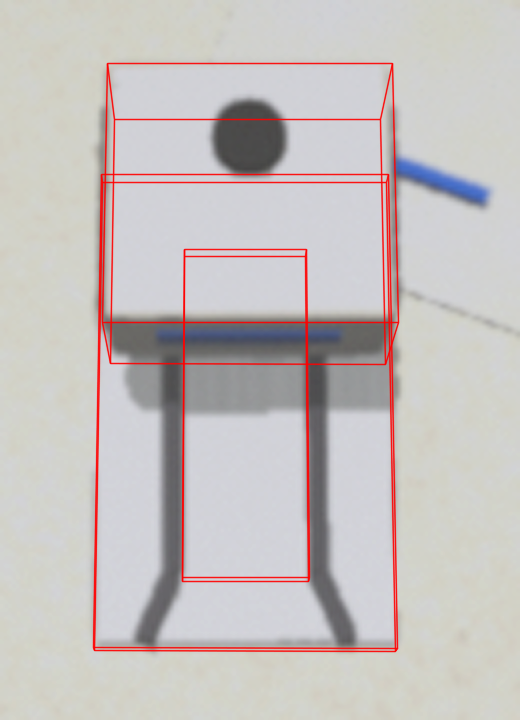

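View pics/o2.png

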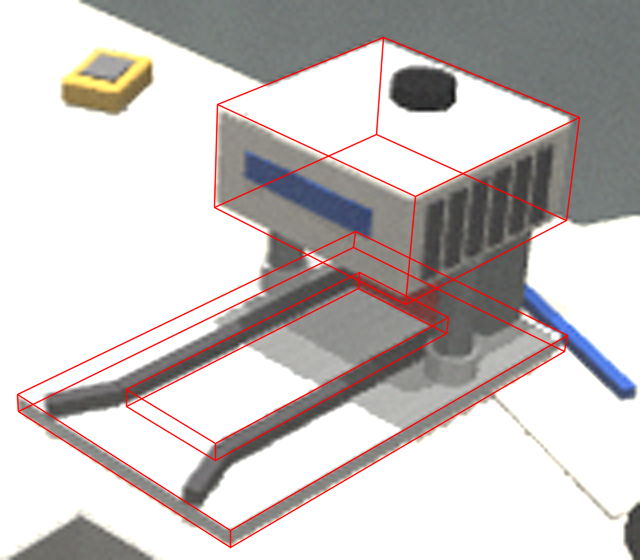

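View pics/o3.png

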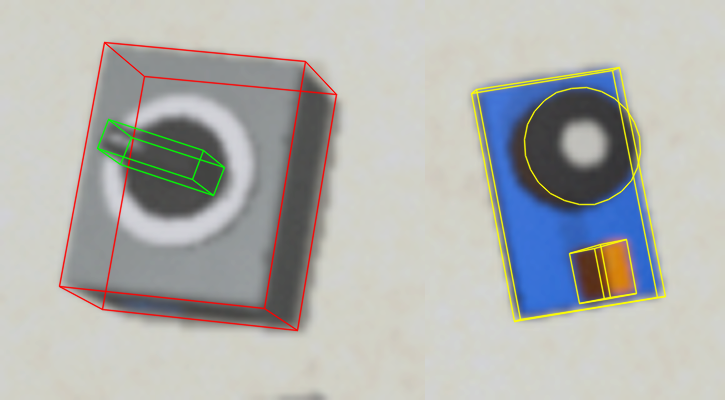

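View pics/o4.png

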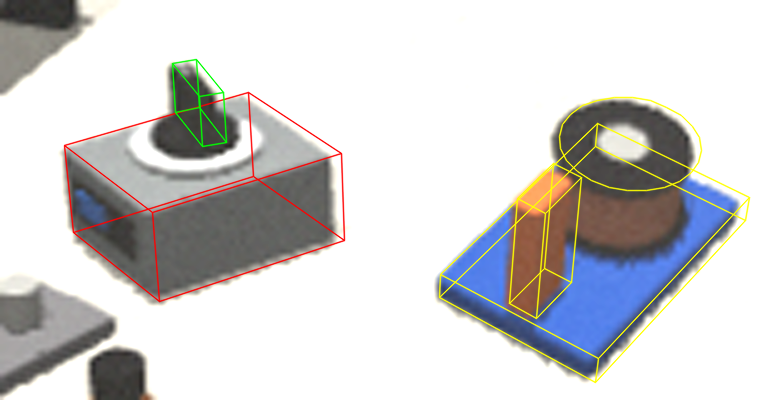

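```bash
cat >> h.py <<'E'
def plan(x,y,z,hy,half=True):
    from workcell import observe
    from scipy.spatial.transform import Rotation as Rn
    s=observe();q=s["orientation"];R=Rn.from_quat([q[1],q[2],q[3],q[0]]).as_matrix()
    cur=np.degrees(np.arctan2(R[1,1],R[0,1]))
    d=R.T@(np.array([x,y,z])/1000-s["ee_pos"])*100
    t=-((hy-cur+180)%360-180)
    print("t",round(s["time_s"],2),"pos",np.round(s["ee_pos"]*1000,1),"Hy",round(cur,1),"q",np.round(s["qpos"],2),"w",round(s["grip_width"],3),"F",np.round(s["force"],1),"tilt",np.round(R[:,2],3))
    print("shift cm",np.round(d,2),"turn",round(t,1))
E
python3 -c "
from h import *;plan(601.3,355.3,150,-17.8)"
```

```text
t 0.1 pos [185.6 463.6 230.5] Hy 68.2 q [ 1.19  0.24  0.    1.34 -0.    1.57] w 1.0 F [-0.2 -0.8  0.5] tilt [-0.001 -0.002 -1.   ]
shift cm [-42.61   5.41   8.04] turn 86.0
```

>>> send_rows([
  [1, -10, 1.3, 1, 10],
  [1, -14, 1.8, 2, 18],
  [1, -18, 2.3, 3, 26],
  [1, -22, 2.8, 4, 34],
  [1, -26, 3.3, 4.5, 42],
  [1, -30, 3.8, 5, 50],
  [1, -34, 4.4, 6, 58],
  [1, -38, 4.9, 7, 66],
  [1, -41, 5.2, 7.5, 74],
  [1, -42.6, 5.4, 8, 82],
  [1, -42.6, 5.4, 8, 86],
  [1, -42.6, 5.4, 8, 86],
])

```text
time_s: 1.3
ee_pos: [0.6015, 0.3551, 0.1496]
orientation: [-0.0, 0.808, 0.589, -0.001]
force: [-0.8, -0.6, -0.4]
grip_width: 1.001
```

```bash
python3 -c "
from h import *;plan(601.3,355.3,77,-17.8)"
```

```text
t 1.3 pos [601.5 355.1 149.6] Hy -17.9 q [0.53 0.69 0.5  1.38 0.   2.42] w 1.001 F [-0.8 -0.6 -0.4] tilt [-0.002 -0.001 -1.   ]
shift cm [ 0.03 -0.01  7.26] turn -0.1
```

>>> send_rows([
  [1, 0, 0, 2.5, 0],
  [1, 0, 0, 5, 0],
  [1, 0, 0, 7.2, 0],
  [1, 0, 0, 7.2, 0],
  [-1, 0, 0, 7.2, 0],
  [-1, 0, 0, 7.2, 0],
  [-1, 0, 0, 7.2, 0],
  [-1, 0, 0, 7.2, 0],
  [-1, 0, 0, 7.2, 0],
  [-1, 0, 0, 7.2, 0],
])

```text
time_s: 2.3
ee_pos: [0.6002, 0.357, 0.0807]
orientation: [-0.001, 0.808, 0.589, -0.0]
force: [-4.8, 1.1, 4.3]
grip_width: 0.145
```

```bash
python3 -c "
from h import *;plan(601.3,355.3,77,84.1)"
```

```text
t 2.3 pos [600.2 357.   80.7] Hy -17.8 q [0.54 0.73 0.38 1.23 0.   2.42] w 0.145 F [-4.8  1.1  4.3] tilt [-0.002  0.002 -1.   ]
shift cm [-0.12  0.16  0.36] turn -101.9
```

>>> send_rows([
  [-1, 0, 0, 0, -8],
  [-1, 0, 0, 0, -16],
  [-1, 0, 0, 0, -24],
  [-1, 0, 0, 0, -32],
  [-1, 0, 0, 0, -40],
  [-1, 0, 0, 0, -48],
  [-1, 0, 0, 0, -56],
  [-1, 0, 0, 0, -64],
  [-1, 0, 0, 0, -72],
  [-1, 0, 0, 0, -80],
  [-1, 0, 0, 0, -86],
  [-1, 0, 0, 0, -86],
])

```text
time_s: 3.5
ee_pos: [0.5996, 0.3567, 0.0806]
orientation: [-0.001, 0.188, 0.982, 0.0]
force: [-5.5, 0.9, 5.8]
grip_width: 0.147
```

```bash
python3 -c "
from h import *;plan(601.3,355.3,77,84.1)
from workcell import observe;print(observe()['wrist_torque'])"
```

```text
t 3.5 pos [599.6 356.7  80.6] Hy 68.4 q [0.54 0.73 0.38 1.23 0.   0.91] w 0.147 F [-5.5  0.9  5.8] tilt [-0.003  0.001 -1.   ]
shift cm [-0.22 -0.07  0.36] turn -15.7
[0.13643164 1.31707023 0.04178352]
```

>>> send_rows([
  [-1, 0, 0, 0, -5],
  [-1, 0, 0, 0, -10],
  [-1, 0, 0, 0, -14],
  [-1, 0, 0, 0, -17],
  [-1, 0, 0, 0, -19],
  [-1, 0, 0, 0, -20],
  [-1, 0, 0, 0, -20],
])

```text
time_s: 4.2
ee_pos: [0.5995, 0.3566, 0.0807]
orientation: [-0.002, 0.018, 1.0, 0.001]
force: [-7.5, 0.3, 6.0]
grip_width: 0.147
```

```bash
python3 -c "
from h import *;plan(601.3,355.3,77,84.1)
from workcell import observe;print(observe()['wrist_torque'])"
```

```text
t 4.2 pos [599.5 356.6  80.7] Hy 88.0 q [0.54 0.72 0.38 1.23 0.   0.57] w 0.147 F [-7.5  0.3  6. ] tilt [-0.003  0.002 -1.   ]
shift cm [-0.19 -0.12  0.37] turn 3.9
[ 0.20214362  1.50145588 -1.7406555 ]
```

>>> send_rows([
  [1, 0, 0, 0, 0],
  [1, 0, 0, 0, 0],
  [1, 0, 0, 0, 0],
  [1, 0, 0, 0, 0],
  [1, 0, 0, 0, 0],
  [1, 0, 0, 0, 0],
  [1, 0, 0, -3, 0],
  [1, 0, 0, -6, 0],
  [1, 0, 0, -10, 0],
  [1, 0, 0, -14, 0],
])

```text
time_s: 5.2
ee_pos: [0.601, 0.3557, 0.2202]
orientation: [-0.0, 0.016, 1.0, -0.0]
force: [0.9, 0.8, 0.3]
grip_width: 0.997
```

```bash
python3 -c "
from h import *
from workcell import observe,eyes
plan(400,330,220,90)
for n in ('top','side'):
    d=eyes.capture(n);pickle.dump(d,open(n+'1.pkl','wb'))
    draw(d,[],1,(0,0,640,480),'pics/%s1.png'%n)
"
```

```text
t 5.2 pos [601.  355.7 220.2] Hy 88.2 q [ 0.53  0.67  0.65  1.55 -0.    0.57] w 0.997 F [0.9 0.8 0.3] tilt [-0.001 -0.001 -1.   ]
shift cm [20.01 -3.21  0.04] turn -1.8
```

View pics/side1.png

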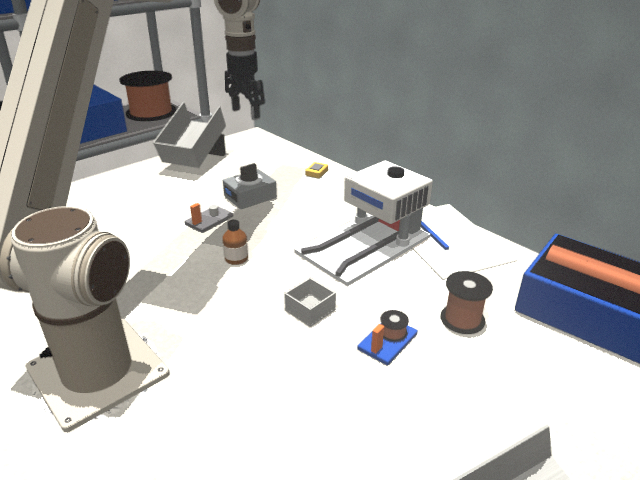

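```bash
python3 -c "
from h import *
plan(407.3,-304.7,180,98.9)
d=pickle.load(open('side1.pkl','rb'))
draw(d,dimmer(601.3,355.3,-5.9,0),6,(210,150,290,230),'pics/dim1.png')
"
```

```text
t 5.3 pos [604.2 357.6 227.6] Hy 88.2 q [ 0.53  0.67  0.66  1.55 -0.    0.57] w 0.999 F [0.8 0.3 1.5] tilt [ 0.012  0.007 -1.   ]
shift cm [ 17.63 -66.85   4.07] turn -10.7
```

View pics/dim1.png

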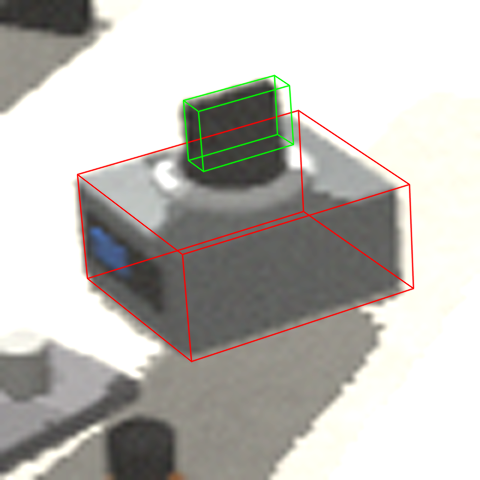

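>>> send_rows([
  [1, 0.8, -3, 0, 0],
  [1, 2, -7.5, 0, -1],
  [1, 3.1, -12, 0, -2],
  [1, 4.3, -16.5, 0, -3],
  [1, 5.5, -21, 0, -4],
  [1, 6.6, -25.5, 0, -5],
  [1, 7.8, -30, 0, -6],
  [1, 9, -34.5, 0, -7],
  [1, 10.1, -39, 0, -8],
  [1, 11.3, -43.5, 0, -9],
  [1, 12.5, -48, 0, -10],
  [1, 13.5, -52, 0, -10.7],
])

```text
time_s: 6.5
ee_pos: [0.4489, -0.1614, 0.2193]
orientation: [0.0, -0.077, 0.997, -0.0]
force: [0.8, 0.2, -0.3]
grip_width: 1.0
```

```bash
python3 -c "
from h import *
plan(407.3,-304.7,180,98.9)"
```

```text
t 6.5 pos [ 448.9 -161.4  219.3] Hy 98.9 q [-0.34  0.2  -0.08  1.29 -0.   -0.5 ] w 1.0 F [ 0.8  0.2 -0.3] tilt [ 0. -0. -1.]
shift cm [  6.32 -13.51   3.93] turn -0.0
```

>>> send_rows([
  [1, 2, -4, 0, 0],
  [1, 4, -8, 1, 0],
  [1, 5.5, -11.5, 2, 0],
  [1, 6.3, -13.5, 3, 0],
  [1, 6.3, -13.5, 3.9, 0],
  [1, 6.3, -13.5, 3.9, 0],
])

```text
time_s: 7.1
ee_pos: [0.4074, -0.3019, 0.1786]
orientation: [-0.001, -0.077, 0.997, 0.001]
force: [0.4, 0.1, -1.6]
grip_width: 1.0
```

```bash
python3 -c "
from h import *
from workcell import eyes
plan(407.3,-304.7,28,98.9)
d=eyes.capture('side');draw(d,carrier(447,-299,8.9),4,(330,180,450,370),'pics/p2.png')
d=eyes.capture('top');pickle.dump(d,open('top2.pkl','wb'));draw(d,dimmer(601.3,355.3,-5.9,0),5,(130,175,215,255),'pics/p3.png')"
```

```text
t 7.1 pos [ 407.4 -301.9  178.6] Hy 98.8 q [-0.64  0.29 -0.07  1.21  0.   -0.79] w 1.0 F [ 0.4  0.1 -1.6] tilt [-0.003  0.002 -1.   ]
shift cm [ 0.02 -0.31 15.06] turn -0.1
```

View pics/p2.png

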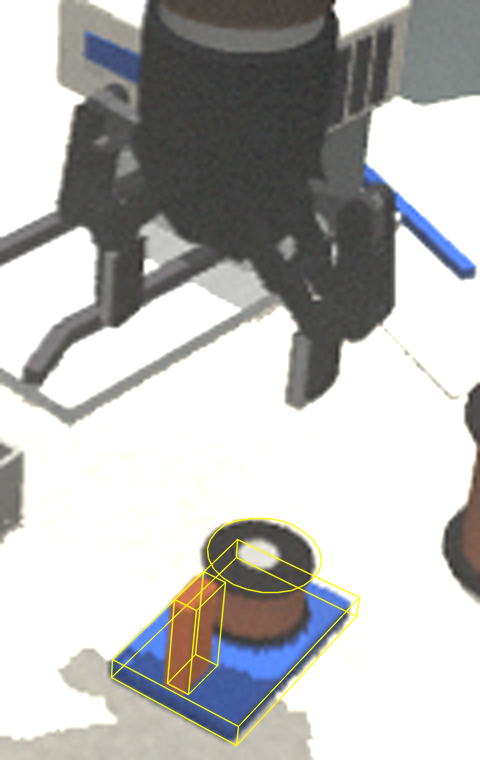

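View pics/p3.png

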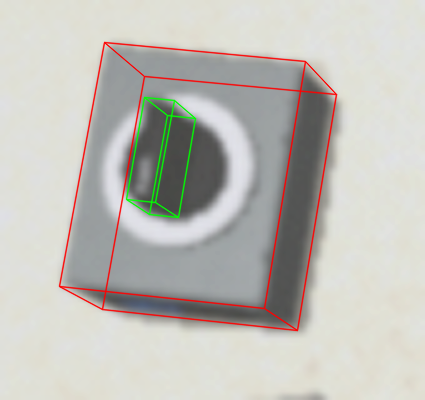

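>>> send_rows([
  [1, 0, -0.2, 4, 0],
  [1, 0, -0.2, 8, 0],
  [1, 0, -0.2, 11, 0],
  [1, 0, -0.2, 13, 0],
  [1, 0, -0.2, 14.3, 0],
  [1, 0, -0.2, 15, 0],
  [1, 0, -0.2, 15, 0],
])

```text
time_s: 7.9
ee_pos: [0.4091, -0.3035, 0.0301]
orientation: [-0.0, -0.078, 0.997, 0.0]
force: [0.0, -0.3, 0.3]
grip_width: 1.0
```

```bash
python3 -c "
from h import *
from workcell import eyes
plan(407.3,-304.7,28,98.9)
d=eyes.capture('side');draw(d,carrier(447,-299,8.9),4,(330,200,450,380),'pics/p4.png')
d=eyes.capture('top');draw(d,carrier(447,-299,8.9),6,(400,230,500,320),'pics/p5.png')"
```

```text
t 7.9 pos [ 409.1 -303.5   30.1] Hy 99.0 q [-0.64  0.44 -0.28  0.85  0.   -0.8 ] w 1.0 F [ 0.  -0.3  0.3] tilt [-0.001  0.001 -1.   ]
shift cm [ 0.2  -0.09  0.21] turn 0.1
```

View pics/p4.png

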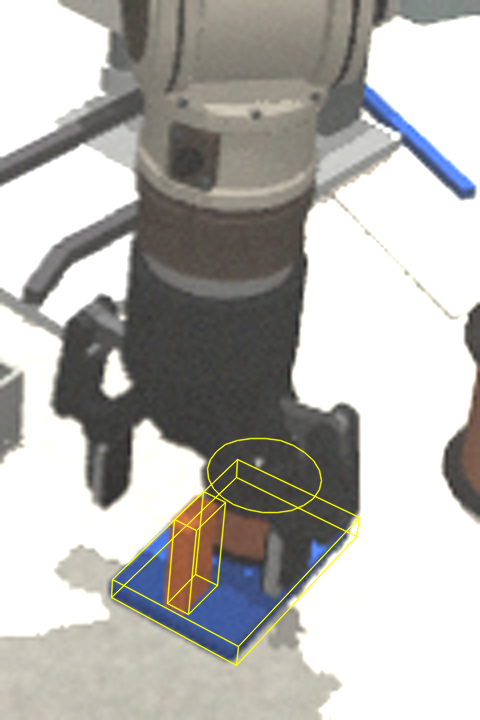

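View pics/p5.png

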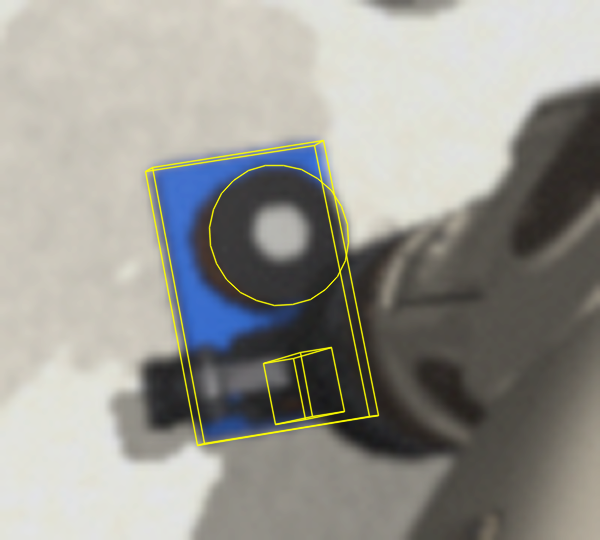

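>>> send_rows([
  [1, 0.15, 0, 0.1, 0],
  [-1, 0.15, 0, 0.1, 0],
  [-1, 0.15, 0, 0.1, 0],
  [-1, 0.15, 0, 0.1, 0],
  [-1, 0.15, 0, 0.1, 0],
  [-1, 0.15, 0, 0.1, 0],
  [-1, 0.15, 0, 0.1, 0],
  [-1, 0.15, 0, 0.1, 0],
])

```text
time_s: 8.8
ee_pos: [0.4074, -0.305, 0.0295]
orientation: [0.0, -0.077, 0.997, -0.0]
force: [-0.2, -1.0, 1.7]
grip_width: 0.131
```

```bash
python3 -c "
from h import *
plan(407.3,-304.7,28,98.9)"
```

```text
t 8.8 pos [ 407.4 -305.    29.5] Hy 98.9 q [-0.64  0.44 -0.28  0.85 -0.   -0.8 ] w 0.131 F [-0.2 -1.   1.7] tilt [ 0. -0. -1.]
shift cm [0.01 0.03 0.15] turn -0.0
```

>>> send_rows([
  [-1, 0, 0, -1, 0],
  [-1, 0, 0, -3, 0],
  [-1, 0, 0, -6, 0],
  [-1, 0, 0, -9, 0],
  [-1, 0, 0, -11, 0],
  [-1, 0, 0, -12, 0],
  [-1, 0, 0, -12, 0],
])

```text
time_s: 9.5
ee_pos: [0.4079, -0.3051, 0.1505]
orientation: [0.001, -0.077, 0.997, -0.001]
force: [-0.3, -0.2, -3.4]
grip_width: 0.132
```

```bash
python3 -c "
from h import *
plan(450,-200,149,90)
for fn in ('top0','side0'):
    d=pickle.load(open(fn+'.pkl','rb'));W,n=cloud(d)
    v,u=np.mgrid[0:480,0:640]
    g=cv2.cvtColor(d['frame'],cv2.COLOR_RGB2GRAY)
    # intersect rays with z=24mm for dark pixels
    X=ray(d,np.stack([u.ravel(),v.ravel()],1),.024).reshape(480,640,3)
    m=(X[...,0]>.56)&(X[...,0]<.63)&(X[...,1]<.04)&(X[...,1]>-.11)
    thr=np.percentile(g[m],60)*.65
    m&=(g<thr)
    for s in(1,-1):
        k=m&((X[...,1]+.033)*s>0)&(abs(X[...,1]+.033)>.025)&(abs(X[...,1]+.033)<.06)
        p=X[k];c=np.polyfit(p[:,0],p[:,1],1);print(fn,s,k.sum(),'slope deg',np.degrees(np.arctan(c[0])),'y mid mm',np.polyval(c,.595)*1000,'std',p[:,1].std()*1000)
"
```

```text
t 9.5 pos [ 407.9 -305.1  150.5] Hy 98.9 q [-0.64  0.31 -0.12  1.14 -0.   -0.8 ] w 0.132 F [-0.3 -0.2 -3.4] tilt [ 0.002 -0.001 -1.   ]
shift cm [-5.78  9.74  0.15] turn 8.9
top0 1 145 slope deg 0.4029834874087971 y mid mm 9.309745492720754 std 3.364800696208453
top0 -1 145 slope deg -0.5003526291341043 y mid mm -76.20985620075636 std 3.3646401850585432
side0 1 157 slope deg 0.232182239044405 y mid mm 3.5058822454181486 std 6.984293472398273
side0 -1 162 slope deg -0.032048366067955025 y mid mm -82.10160116637466 std 6.349798199973556
```

```bash
python3 -c "
from h import *
plan(530.5,-33.4,95,90)"
```

```text
t 9.5 pos [ 407.9 -305.1  150.5] Hy 98.9 q [-0.64  0.31 -0.12  1.14 -0.   -0.8 ] w 0.132 F [-0.3 -0.2 -3.4] tilt [ 0.002 -0.001 -1.   ]
shift cm [-16.3   24.96   5.54] turn 8.9
```

>>> send_rows([
  [-1, -1, 1.5, 0, 0.5],
  [-1, -3, 4.6, 0, 2],
  [-1, -5, 7.7, 0, 3],
  [-1, -7, 10.8, 0, 4],
  [-1, -9, 13.8, 0, 5],
  [-1, -11, 16.9, 0, 6],
  [-1, -13, 19.9, 0.5, 7],
  [-1, -15, 23, 2, 8],
  [-1, -16, 24.5, 3.5, 8.9],
  [-1, -16.3, 24.9, 5, 8.9],
  [-1, -16.3, 24.9, 5.5, 8.9],
  [-1, -16.3, 24.9, 5.5, 8.9],
])

```text
time_s: 10.7
ee_pos: [0.5279, -0.0336, 0.0921]
orientation: [-0.003, 0.0, 1.0, 0.0]
force: [-0.7, -0.6, -2.6]
grip_width: 0.135
```

```bash
python3 -c "
from h import *
from workcell import eyes
plan(530.5,-33.4,58,90)
plan(530.5,-33.4,58,90)
d=eyes.capture('side');draw(d,carrier(570.5,-33.4,0,64),4,(290,150,450,290),'pics/p6.png')
d=eyes.capture('top');draw(d,carrier(570.5,-33.4,0,64),5,(270,130,400,260),'pics/p7.png')
plan(530.5,-33.4,58,90)"
```

```text
t 10.7 pos [527.9 -33.6  92.1] Hy 90.0 q [-0.06  0.4  -0.15  1.03 -0.   -0.06] w 0.135 F [-0.7 -0.6 -2.6] tilt [-0.005  0.    -1.   ]
shift cm [-0.28  0.01  3.41] turn -0.0
t 10.7 pos [527.9 -33.6  92.1] Hy 90.0 q [-0.06  0.4  -0.15  1.03 -0.   -0.06] w 0.135 F [-0.7 -0.6 -2.6] tilt [-0.005  0.    -1.   ]
shift cm [-0.28  0.01  3.41] turn -0.0
t 10.8 pos [529.6 -34.2  94.1] Hy 89.9 q [-0.06  0.4  -0.14  1.03 -0.   -0.06] w 0.132 F [ 0.5 -0.2 -4.6] tilt [-0.001 -0.    -1.   ]
shift cm [-0.1   0.08  3.61] turn -0.1
```

View pics/p6.png

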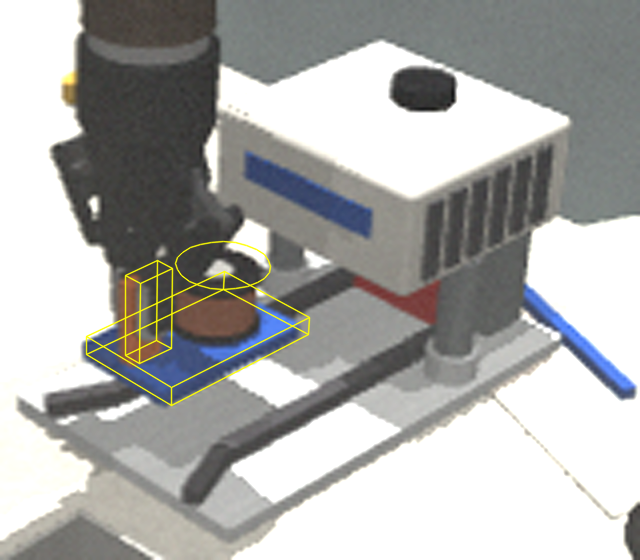

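View pics/p7.png

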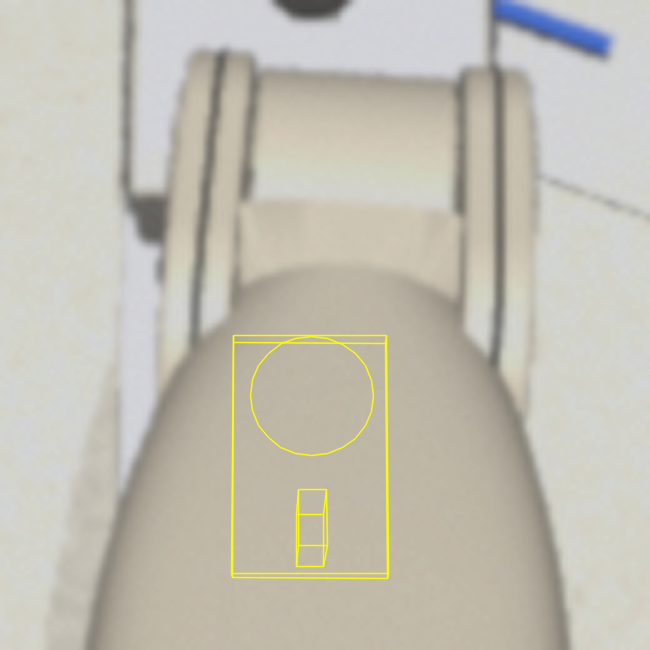

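>>> send_rows([
  [-1, -0.1, 0, 1, 0],
  [-1, -0.1, 0, 2, 0],
  [-1, -0.1, 0, 3, 0],
  [-1, -0.1, 0, 3.5, 0],
  [-1, -0.1, 0, 3.6, 0],
  [-1, -0.1, 0, 3.6, 0],
  [-1, -0.1, 0, 3.6, 0],
])

```text
time_s: 11.5
ee_pos: [0.5314, -0.0336, 0.0586]
orientation: [0.0, 0.0, 1.0, -0.0]
force: [0.2, 0.2, -2.1]
grip_width: 0.13
```

```bash
python3 -c "
from h import *
from workcell import eyes
d=eyes.capture('side');plan(530.5,-33.4,41,90)
draw(d,station(661,-33.4,0)+carrier(570.5,-33.4,0,28),5,(290,180,420,290),'pics/p8.png')
"
```

```text
t 11.55 pos [531.4 -33.6  58.7] Hy 90.0 q [-0.06  0.44 -0.19  0.94 -0.   -0.06] w 0.133 F [-0.2 -0.7 -2.9] tilt [ 0.001 -0.    -1.   ]
shift cm [0.09 0.02 1.77] turn -0.0
```

View pics/p8.png

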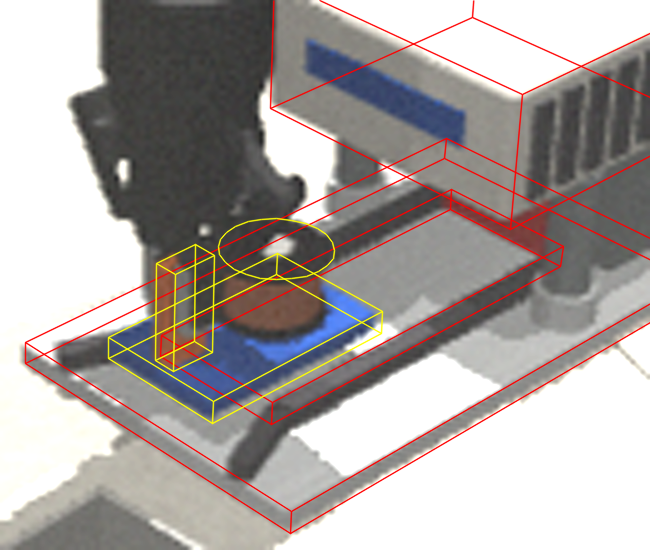

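>>> send_rows([
  [-1, 0, 0, 0.4, 0],
  [-1, 0, 0, 0.8, 0],
  [-1, 0, 0, 1.1, 0],
  [-1, 0, 0, 1.4, 0],
  [-1, 0, 0, 1.6, 0],
  [-1, 0, 0, 1.7, 0],
  [-1, 0, 0, 1.7, 0],
])

```text
time_s: 12.25
ee_pos: [0.531, -0.0336, 0.0415]
orientation: [0.0, 0.0, 1.0, 0.0]
force: [-0.7, 0.2, -1.9]
grip_width: 0.129
```

```bash
python3 -c "
from h import *
from workcell import eyes
d=eyes.capture('side');plan(530.5,-33.4,41,90)
draw(d,carrier(571.4,-33.4,0,12),5,(290,180,420,290),'pics/p9.png')
"
```

```text
t 12.3 pos [531.2 -33.6  41.5] Hy 90.0 q [-0.06  0.46 -0.21  0.9   0.   -0.06] w 0.128 F [ 0.1  0.6 -2.9] tilt [ 0. -0. -1.]
shift cm [0.07 0.02 0.05] turn -0.0
```

View pics/p9.png

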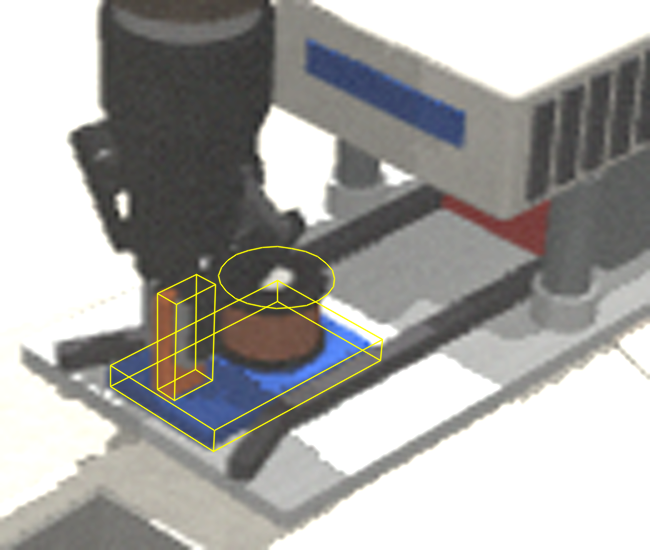

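>>> send_rows([
  [-1, 0, 0, 0.1, 0],
  [-1, 0, 0, 0.15, 0],
  [-1, 0, 0, 0.15, 0],
  [-1, -0.5, 0, 0.15, 0],
  [-1, -1, 0, 0.15, 0],
  [-1, -1.5, 0, 0.15, 0],
  [-1, -2, 0, 0.15, 0],
])

```text
time_s: 13.0
ee_pos: [0.5505, -0.0337, 0.0414]
orientation: [-0.0, 0.0, 1.0, -0.0]
force: [-6.3, -0.5, 10.8]
grip_width: 0.131
```

```bash
python3 -c "
from h import *
plan(530.5,-33.4,41,90)"
```

```text
t 13.0 pos [550.5 -33.7  41.4] Hy 90.0 q [-0.06  0.49 -0.15  0.93 -0.   -0.06] w 0.131 F [-6.3 -0.5 10.8] tilt [-0. -0. -1.]
shift cm [2.   0.03 0.04] turn -0.0
```

>>> send_rows([
  [-1, 0, 0, -0.1, 0],
  [-1, -0.5, 0, -0.1, 0],
  [-1, -1, 0, -0.1, 0],
  [-1, -1.5, 0, -0.1, 0],
  [-1, -2, 0, -0.1, 0],
  [-1, -2.5, 0, -0.1, 0],
  [-1, -3, 0, -0.1, 0],
  [-1, -3.5, 0, -0.1, 0],
  [-1, -4, 0, -0.1, 0],
  [-1, -4, 0, -0.1, 0],
])

```text
time_s: 14.0
ee_pos: [0.5921, -0.0337, 0.0415]
orientation: [0.001, 0.0, 1.0, -0.0]
force: [-0.7, -0.2, 3.9]
grip_width: 0.131
```

```bash
python3 -c "
from h import *
from workcell import eyes
d=eyes.capture('side');plan(530.5,-33.4,41,90)
draw(d,carrier(630,-33.4,0,12),5,(290,170,430,290),'pics/p10.png')
"
```

```text
t 14.05 pos [592.1 -33.6  41.5] Hy 90.0 q [-0.06  0.56 -0.03  0.98  0.   -0.06] w 0.131 F [-1.2 -0.3  3.9] tilt [ 0.002 -0.    -1.   ]
shift cm [6.16 0.02 0.03] turn -0.0
```

View pics/p10.png

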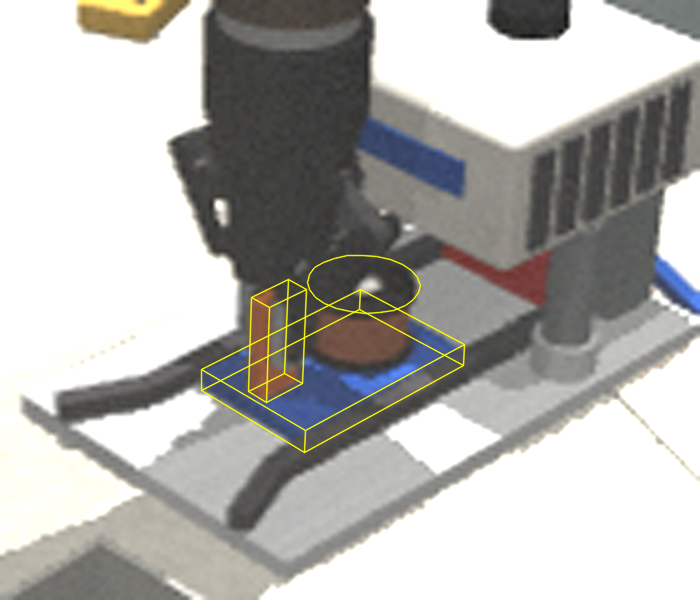

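>>> send_rows([
  [1, 0, 0, 0, 0],
  [1, 0, 0, 0, 0],
  [1, 0, 0, 0, 0],
  [1, 0, 0, 0, 0],
  [1, 0, 0, 0, 0],
  [1, 0, 0, -2, 0],
  [1, 0, 0, -5, 0],
  [1, 0, 0, -8, 0],
  [1, 0, 0, -9, 0],
  [1, 3, 0, -9, 0],
  [1, 6, 0, -9, 0],
  [1, 9, 0, -9, 0],
])

```text
time_s: 15.25
ee_pos: [0.4995, -0.0335, 0.13]
orientation: [-0.0, 0.0, 1.0, 0.0]
force: [-0.7, -0.6, 0.6]
grip_width: 1.003
```

>>> send_rows([
  [1, 2, 0, 0, 8],
  [1, 4, 0, 0, 16],
  [1, 5, 0, 0, 24],
  [1, 5, 0, 0, 32],
  [1, 5, 0, 0, 40],
  [1, 5, 0, 0, 48],
  [1, 5, 0, 0, 56],
  [1, 5, 0, 0, 64],
  [1, 5, 0, 0, 72],
  [1, 5, 0, 0, 80],
  [1, 5, 0, 0, 88],
  [1, 5, 0, 0, 90],
])

```text
time_s: 16.45
ee_pos: [0.4505, -0.0335, 0.1301]
orientation: [-0.0, 0.708, 0.706, -0.0]
force: [1.0, 0.5, 0.2]
grip_width: 0.998
```

```bash
python3 -c "
from h import *
from workcell import eyes
d=eyes.capture('side');plan(480,-33.4,41,0)
pickle.dump(d,open('side3.pkl','wb'))
draw(d,[],4,(240,110,400,290),'pics/p11.png')
plan(480,-33.4,41,0)
W,n=cloud(d)
from workcell import observe
p=observe()['ee_pos']
Q=(W-p)*1000
m=(abs(Q[...,0])<90)&(abs(Q[...,1])<60)&(Q[...,2]>-10)&(Q[...,2]<170)
q=Q[m]
for z in range(-5,165,10):
    k=q[abs(q[:,2]-z)<5]
    if len(k)>4: print(z,len(k),'x',np.round(np.percentile(k[:,0],[1,99]),0),'y',np.round(np.percentile(k[:,1],[1,99]),0))
d=eyes.capture('top');draw(d,carrier(632,-33.4,0,12),5,(270,130,400,260),'pics/p12.png')
"
```

```text
t 16.5 pos [450.5 -33.5 130.1] Hy -0.2 q [-0.07  0.22 -0.3   1.05 -0.    1.5 ] w 1.002 F [-0.1 -0.1 -0.7] tilt [-0.001  0.    -1.   ]
shift cm [0.02 2.96 8.91] turn -0.2
t 16.5 pos [450.5 -33.5 130.1] Hy -0.2 q [-0.07  0.22 -0.3   1.05 -0.    1.5 ] w 1.002 F [-0.1 -0.1 -0.7] tilt [-0.001  0.    -1.   ]
shift cm [0.02 2.96 8.91] turn -0.2
15 37 x [-54.  46.] y [-11.  12.]
25 89 x [-59.  55.] y [-12.  12.]
35 95 x [-59.  54.] y [-11.  13.]
45 83 x [-59.  54.] y [-11.  11.]
55 79 x [-59.  67.] y [-13.  12.]
65 207 x [-76.  72.] y [-14.  12.]
75 226 x [-76.  70.] y [-17.  14.]
85 261 x [-74.  68.] y [-17.  15.]
95 216 x [-73.  68.] y [-20.  13.]
105 300 x [-71.  65.] y [-20.  10.]
115 264 x [-71.  64.] y [-13.  14.]
125 63 x [-41.   6.] y [-36.  10.]
135 169 x [-40.  22.] y [-38.  15.]
145 184 x [-39.  22.] y [-38.  22.]
155 184 x [-39.  21.] y [-38.  20.]
```

View pics/p11.png

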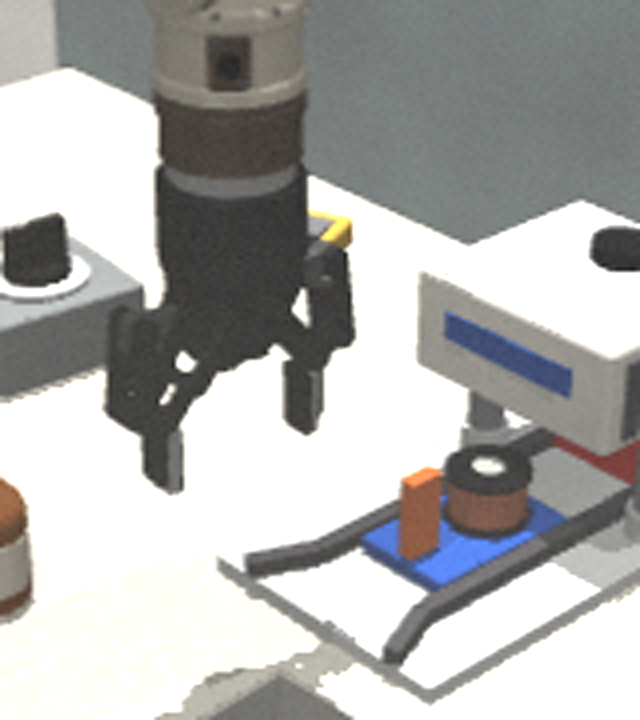

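View pics/p12.png

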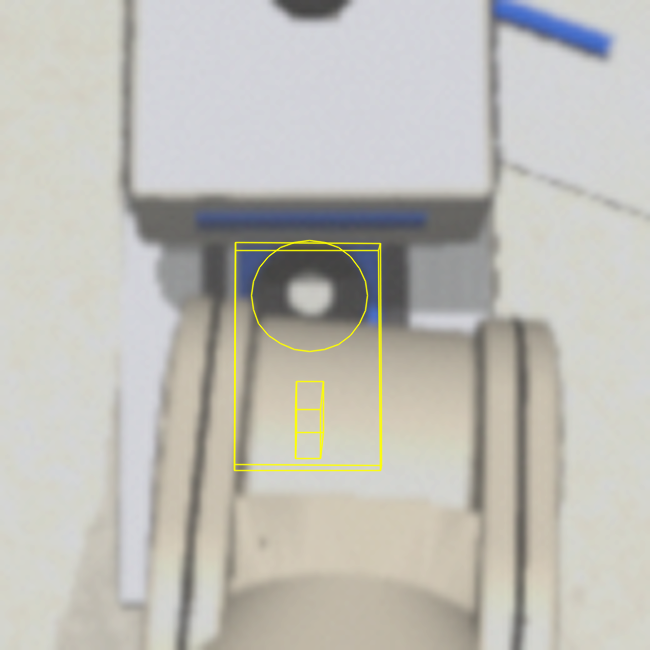

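>>> send_rows([
  [1, 0, 2, 3, 0],
  [1, 0, 3.5, 6, 0],
  [1, 0, 3.5, 9, 0],
  [1, 0, 3.5, 11, 0],
  [1, 0, 3.5, 12, 0],
  [1, 0, 3.5, 12.5, 0],
  [1, 0, 3.5, 12.5, 0],
  [1, 0, 3.5, 12.5, 0],
])

```text
time_s: 17.35
ee_pos: [0.4869, -0.0337, 0.0067]
orientation: [0.001, 0.707, 0.707, 0.001]
force: [-0.2, 0.3, 0.3]
grip_width: 0.996
```

```bash
python3 -c "
from h import *
from workcell import eyes
d=eyes.capture('side');plan(577,-33.4,5,0)
draw(d,[],4,(240,130,420,280),'pics/p13.png')
"
```

```text
t 17.4 pos [487.  -33.6   6.9] Hy -0.0 q [-0.07  0.44 -0.36  0.77  0.    1.5 ] w 1.002 F [-0.   0.   0.1] tilt [ 0.002 -0.    -1.   ]
shift cm [0.03 9.   0.21] turn -0.0
```

View pics/p13.png

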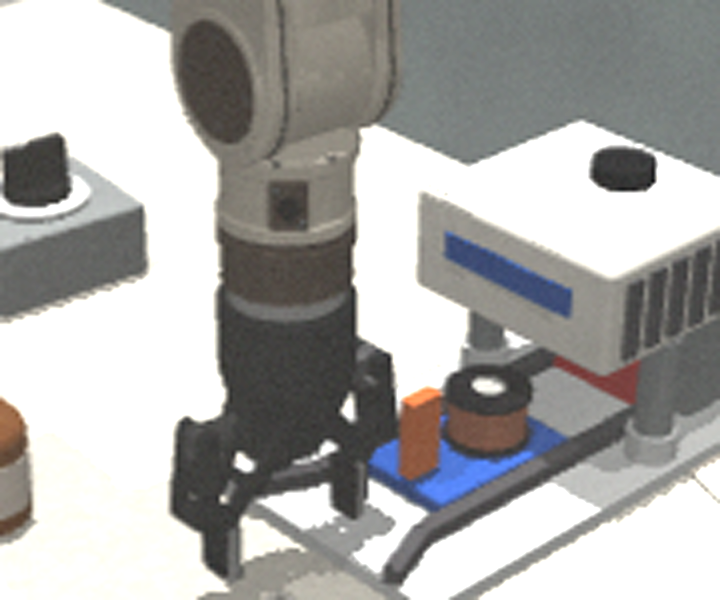

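>>> send_rows([
  [1, 0, 1, 0.1, 0],
  [1, 0, 1.5, 0.1, 0],
  [1, 0, 2, 0.1, 0],
  [1, 0, 2.5, 0.1, 0],
  [1, 0, 3, 0.1, 0],
  [1, 0, 3.5, 0.1, 0],
  [1, 0, 4, 0.1, 0],
  [1, 0, 4.5, 0.1, 0],
  [1, 0, 5, 0.1, 0],
  [1, 0, 5.5, 0.1, 0],
  [1, 0, 6, 0.1, 0],
  [1, 0, 6, 0.1, 0],
])

```text
time_s: 18.6
ee_pos: [0.5473, -0.0336, 0.0049]
orientation: [0.001, 0.707, 0.707, 0.001]
force: [-0.1, -0.4, -0.4]
grip_width: 0.999
```

```bash
python3 -c "
from h import *
from workcell import eyes
d=eyes.capture('side');plan(577,-33.4,5,0)
draw(d,[],4,(260,130,440,280),'pics/p14.png')
"
```

```text
t 18.65 pos [547.  -33.6   4.9] Hy -0.0 q [-0.06  0.53 -0.2   0.84  0.    1.51] w 0.999 F [-0.6 -1.  -0.3] tilt [ 0.002 -0.    -1.   ]
shift cm [ 0.02  3.   -0.01] turn -0.0
```

View pics/p14.png

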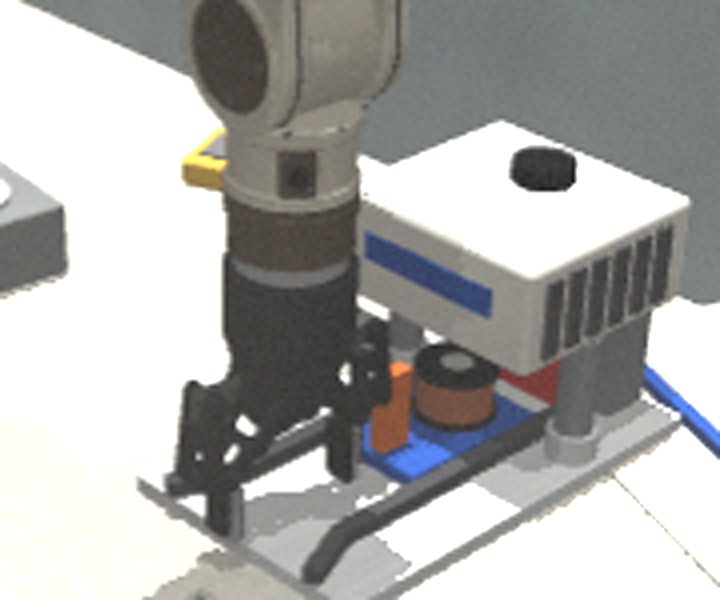

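>>> send_rows([
  [1, 0, 0.4, 0, 0],
  [1, 0, 0.8, 0, 0],
  [1, 0, 1.2, 0, 0],
  [1, 0, 1.6, 0, 0],
  [1, 0, 1.9, 0, 0],
  [1, 0, 2.1, 0, 0],
  [1, 0, 2.1, 0, 0],
])

```text
time_s: 19.35
ee_pos: [0.5676, -0.0336, 0.0048]
orientation: [0.0, 0.707, 0.707, 0.0]
force: [0.1, -0.7, -0.2]
grip_width: 1.002
```

```bash
python3 -c "
from h import *
from workcell import eyes
d=eyes.capture('side');plan(577,-33.4,5,0)
W,n=cloud(d);hsv=cv2.cvtColor(d['frame'],cv2.COLOR_RGB2HSV)
Z=W[...,2];m=(hsv[...,0]>100)&(hsv[...,0]<130)&(hsv[...,1]>120)&(Z>.018)&(Z<.03)&(W[...,0]>.55)&(W[...,0]<.8)&(abs(W[...,1]+.033)<.06)
p=W[m]*1000;print('blue x',np.percentile(p[:,0],[1,50,99]),'y',np.percentile(p[:,1],[1,99]),'z',np.percentile(p[:,2],[2,98]))
draw(d,carrier(701,-33.4,0,12),5,(300,150,450,270),'pics/p15.png')
"
```

```text
t 19.4 pos [567.6 -33.6   4.9] Hy -0.0 q [-0.06  0.57 -0.14  0.87  0.    1.51] w 1.002 F [0.1 0.5 1. ] tilt [ 0.001 -0.    -1.   ]
shift cm [ 0.02  0.94 -0.01] turn -0.0
blue x [636.07677118 672.29477402 742.13771409] y [-67.80791855 -16.18672529] z [19.96458134 26.46640234]
```

View pics/p15.png

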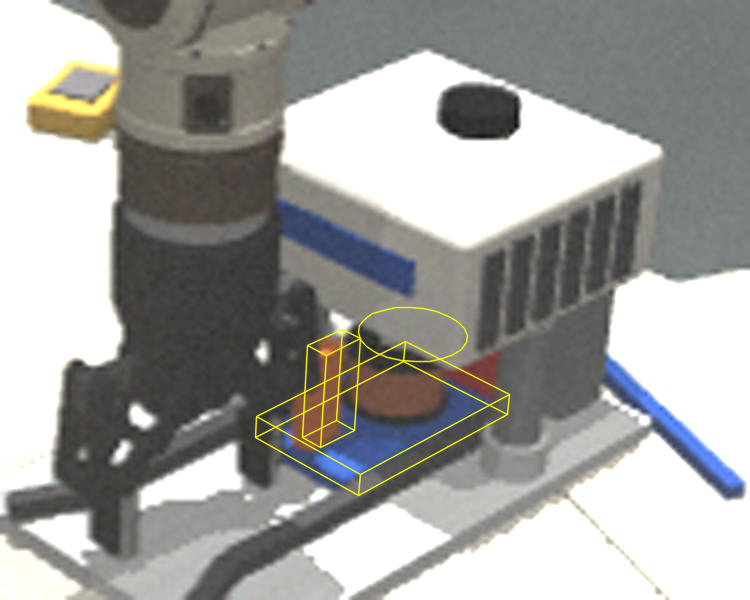

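>>> send_rows([
  [1, 0, 0.15, 0, 0],
  [1, 0, 0.3, 0, 0],
  [1, 0, 0.45, 0, 0],
  [1, 0, 0.6, 0, 0],
  [1, 0, 0.6, 0, 0],
])

```text
time_s: 19.9
ee_pos: [0.5734, -0.0336, 0.0049]
orientation: [0.0, 0.707, 0.707, 0.0]
force: [-0.4, -0.2, 0.6]
grip_width: 0.998
```

>>> send_rows([
  [1, 0, 0.1, 0, 0],
  [1, 0, 0.2, 0, 0],
  [1, 0, 0.2, 0, 0],
])

```text
time_s: 20.2
ee_pos: [0.5743, -0.0336, 0.0047]
orientation: [-0.0, 0.707, 0.707, -0.001]
force: [-4.0, -1.1, 2.2]
grip_width: 0.999
```

```bash
cat > chk.py <<'E'
from h import *
import sys
from workcell import eyes
d=eyes.capture('side');plan(577,-33.4,5,0)
W,n=cloud(d);hsv=cv2.cvtColor(d['frame'],cv2.COLOR_RGB2HSV)
Z=W[...,2];m=(hsv[...,0]>100)&(hsv[...,0]<130)&(hsv[...,1]>120)&(Z>.016)&(Z<.03)&(W[...,0]>.55)&(W[...,0]<.8)&(abs(W[...,1]+.033)<.06)
p=W[m]*1000;print('blue x',np.percentile(p[:,0],[1,50,99]),'y',np.percentile(p[:,1],[1,99]),'z',np.percentile(p[:,2],[2,98]))
draw(d,[],6,(330,180,440,270),sys.argv[1])
E
python3 chk.py pics/p16.png
```

```text
t 20.25 pos [574.3 -33.6   4.7] Hy -0.0 q [-0.06  0.58 -0.12  0.88 -0.    1.51] w 1.0 F [-4.8 -0.4  3.3] tilt [-0.001 -0.    -1.   ]
shift cm [ 0.02  0.27 -0.03] turn -0.0
blue x [643.78503133 679.11582747 749.63436677] y [-67.68649844 -18.9730728 ] z [19.85363556 26.02353392]
```

View pics/p16.png

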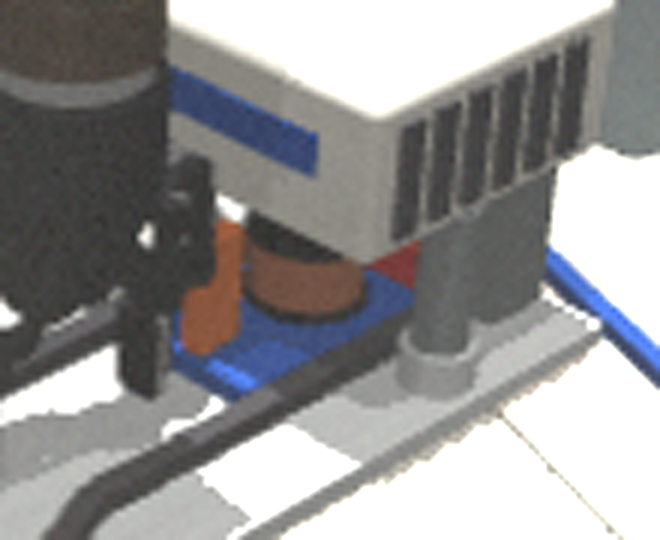

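>>> send_rows([
  [1, 0, 0.1, 0, 0],
  [1, 0, 0.1, 0, 0],
])

```text
time_s: 20.45
ee_pos: [0.5743, -0.0337, 0.0047]
orientation: [-0.001, 0.707, 0.707, -0.001]
force: [-8.1, 0.1, 5.0]
grip_width: 0.998
```

```bash
python3 chk.py pics/p17.png
```

```text
t 20.5 pos [574.3 -33.7   4.7] Hy -0.0 q [-0.06  0.58 -0.11  0.88 -0.    1.51] w 0.999 F [-8.1 -0.5  5.2] tilt [-0.003 -0.    -1.   ]
shift cm [ 0.03  0.27 -0.03] turn -0.0
blue x [642.71289185 678.21437992 748.46343193] y [-68.17842346 -20.54081111] z [19.2300187  25.97165251]
```

View pics/p17.png

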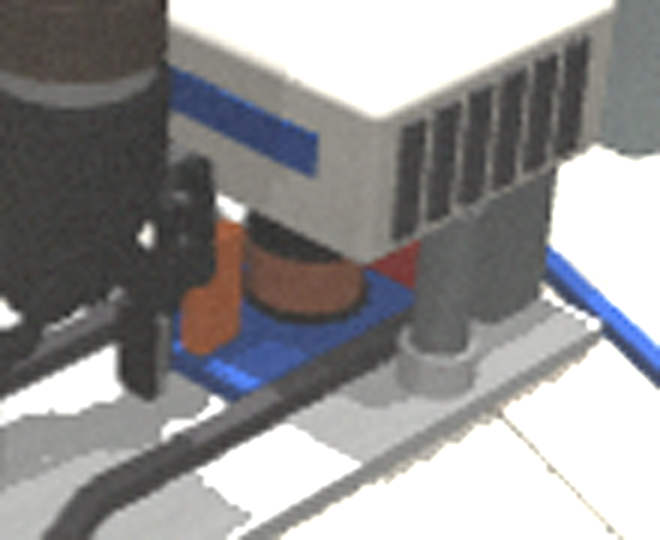

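>>> send_rows([
  [1, 0, -0.2, 0, 0],
  [1, 0, -0.5, 0, 0],
  [1, 0, -1, 0, 0],
  [1, 0, -3, 0, 0],
  [1, 0, -6, 0, 0],
  [1, 0, -9, 0, 0],
  [1, 0, -10, -3, 0],
  [1, 0, -10, -7, 0],
  [1, 0, -11, -12, 0],
  [1, 0, -14, -17, 0],
  [1, 0, -18, -20, 0],
  [1, 0, -18, -20, 0],
])

```text
time_s: 21.7
ee_pos: [0.3951, -0.0336, 0.2088]
orientation: [0.002, 0.707, 0.707, 0.002]
force: [0.9, 0.3, -0.1]
grip_width: 1.003
```

```bash
python3 chk.py pics/p18.png
python3 - <<'E'
from h import *
from workcell import eyes
d=eyes.capture('side');s0=pickle.load(open('side0.pkl','rb'))
draw(d,[],1,(0,0,640,480),'pics/p19.png')
t=eyes.capture('top');draw(t,dimmer(601.3,355.3,-5.9,0),5,(130,170,210,250),'pics/p20.png')
# back stop face in the initial side view: red pixels
for k,c in (('before',s0),('now',d)):
    W,n=cloud(c);h=cv2.cvtColor(c['frame'],cv2.COLOR_RGB2HSV)
    m=((h[...,0]<8)|(h[...,0]>172))&(h[...,1]>130)&(W[...,0]>.72)&(W[...,0]<.8)&(abs(W[...,1]+.033)<.06)
    p=W[m]*1000;print(k,len(p),np.percentile(p,[2,50,98],axis=0).round(1).tolist())
W,n=cloud(t);Z=W[...,2];m=np.zeros((480,640),bool);m[175:245,135:205]=1;p=W[m&(Z>.085)]
print(cv2.minAreaRect((p[:,:2]*1000).astype(np.float32)))
E
```

```text
t 21.75 pos [395.5 -33.6 207.9] Hy -0.0 q [-0.08  0.04 -0.29  1.23 -0.    1.49] w 0.999 F [-0.5 -0.1 -0.7] tilt [ 0.006 -0.001 -1.   ]
shift cm [ 0.05 18.03 20.4 ] turn -0.0
blue x [642.99516317 662.0690651  750.58584638] y [-67.85335302  -0.96295629] z [20.7350399  26.31474191]
before 35 [[749.6, -59.0, 14.5], [754.6, -44.9, 19.7], [757.3, 1.6, 36.1]]
now 14 [[749.6, -59.2, 25.3], [753.6, -53.8, 30.6], [757.5, -43.9, 37.6]]
((600.8405151367188, 354.3878173828125), (13.225004196166992, 48.03248596191406), 84.64366912841797)
```

View pics/p18.png

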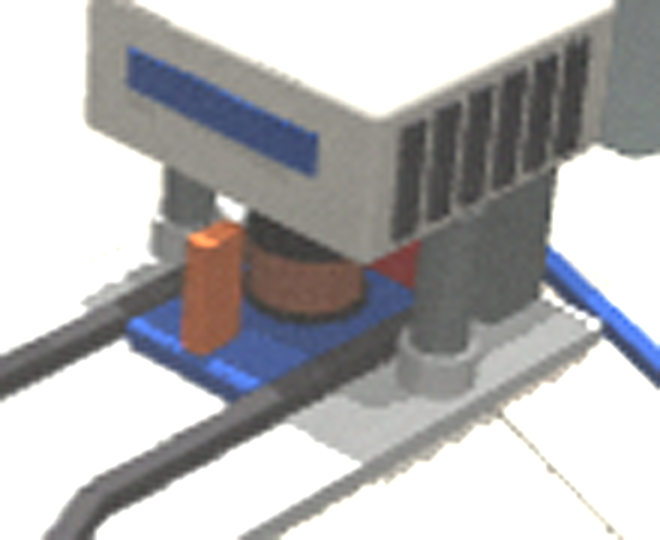

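View pics/p19.png

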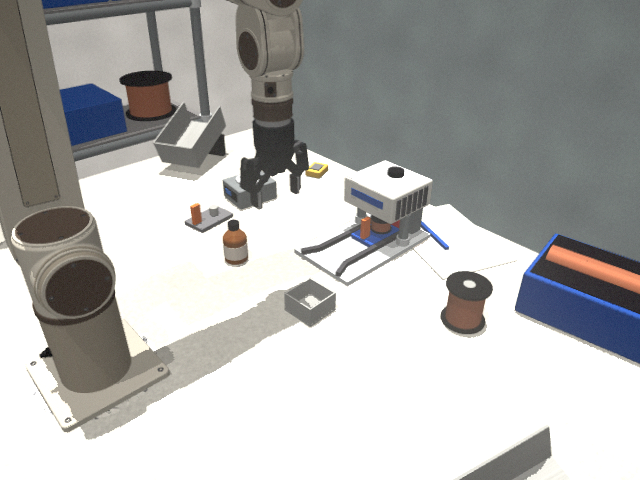

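```bash
python3 -c "
from workcell import job;print(job.hand_in())"
```

```text
the job is handed in; nothing more can be done
None
```

The dimmer is off and the blue carrier is upright in the lane, home against the red back stop. The gripper is withdrawn and touching nothing. I handed the job in at about 22 s of the 72 s; no verdict was reported.

**Dimmer:** I turned the knob about 102° anticlockwise until the wrist felt the stop. Afterwards the grip bar read −5.4° against −5.9° for the box, so it is at zero within measuring error.

**Carrier:** I gripped the tab and set the carrier into the lane at the mouth. I slid it 60 mm while gripped, then let go. The moves cannot tilt the tool, so the 35 to 50° lean was not possible. Instead I pushed the tab the rest of the way from behind, with the outside of the open front finger, keeping the gripper clear of the lamp head.

**Last checks:**
- **At the stop:** the push force rose from about 4 N to 8 N with no further movement.
- **Position:** after I withdrew, the plate's rear edge measured x = 643 mm. That puts its front at about 753 mm, against a stop face measured at about 754 mm. My overlay fit of the station predicts about 1 to 3 mm further in. That is about the camera calibration error, but it means a gap of a millimetre or so cannot be ruled out from the images alone.
- **Upright:** it stands upright and did not move when the finger left.
- **Bystanders:** the grey carrier, spool, tray and bottle look unmoved in the last side picture; I did not re-measure them.

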